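# Put the taper ring gauges back on their matched plugs

## Robot

A 6-joint arm with a two-finger parallel gripper is mounted at the origin on a cart in front of the work surface, level with it; the furniture and walls round the work are solid. World frame = base frame: x ahead of the robot, y to its left, z up, the work surface at z = 0. Lengths are in m, angles in rad, forces in N, time in s.
With the tool pointing down it reaches from about 0.35 to 0.875 m from the base axis. Payload 15.5 kg.
Tool frame: the origin (TCP) lies at the very end of the fingers, on their centre line; the grasp point (between the pads) lies 19 mm behind it; z points along the fingers, y is the direction in which the jaws open and shut (so a half turn about z gives the same grasp; the last joint's range is limited). The gripper opens to 85 mm and grips with 20 to 120 N. Pads are 22 mm wide; open, the fingers measure 114 mm over their backs; the gripper's body (76 mm by 85 mm) begins 54 mm behind the grasp point. The pads swing forward as they close: fully open they stand 13 mm farther back than shut.
Start: joints at [1.123, 0.494, 1.345, -0, 1.302, -0.096], TCP at [0.215, 0.587, 0.231] pointing down, gripper open.
Joint ranges: [-2.91, 2.91], [-0.82, 2.16], [0.22, 2.67], [-1.22, 4.37], [0.12, 2.79], [-3.08, 3.08]. Speed limits (rad/s): [1.89, 1.89, 2.57, 3.01, 3.01, 3.01].

## Interface

Orientations are given as a unit quaternion [w, x, y, z].
In Python, from workcell import ctrl, claw, planner, eyes, finish_job gives the robot as it stands. Calls block until the motion is done:
- ctrl.movep(position, orientation): joint-space move of the TCP to a pose.
- ctrl.movel(position, orientation=None, velocity=0.15): straight line of the TCP; orientation=None keeps the orientation; velocity is the mean speed in m/s.
- ctrl.set_joints(angles): joint-space move.
- claw.grip(opening): finger opening in m; the grip force is fixed at half the most; returns when the fingers have stopped.
- ctrl.wait(seconds).
- planner.ik(position, orientation): joint angles nearest the present ones, or None.
- ctrl.state(): the state.
- eyes.grab_frame(name): name is "scene" or "top" or "wrist"; returns the picture (384x512x3 uint8, red, green, blue); there is no depth.
- eyes.calibration(name): a dict with "vertical_fov" (degrees; the focal length in pixels is half the picture's height over the tangent of half this angle, whatever the lens; pixels are square), "cx", "cy" (the principal point, pixels), "world_from_camera" (4x4, takes a point from camera to world coordinates). Camera axes: x right, y up, looking along -z (the intrinsics and any distortion apply to the point x, -y, -z); pixel columns grow to the right and rows downward; lengths in m; the calibration is good to about 2 mm. The wrist camera is an equidistant fisheye: a pixel r from the principal point sees the ray r / f radians off the axis. A picture is of the moment at which its call begins: read the wrist's pose just before it. calibration takes no time and is no camera call; for the wrist camera it gives the pose at the moment of the call.
A pose or a line that the arm cannot do raises ctrl.IKError and nothing moves.
- finish_job(): hands the job in, once; it reports no verdict.
The state is a dict: "clock": time; "joints": joint angles; "qvel": joint speeds; "joint_torque": joint torques, N m; "eef_pos": TCP position; "orientation": TCP orientation; "wrist_force": force on the tool from outside, world axes, zero at the start; "wrist_torque": the same for the moment, N m; "finger_gap": finger opening in m.
Only numpy, scipy, OpenCV 4.12 (cv2) and the standard library are available. Lean on these libraries where they do the work, as an engineer would, in place of code of your own. Each camera call takes 0.05 s, during which the arm holds its last target. There are 200 camera calls.

## Task

The steel taper gauges have been checked and must go back together as matched sets so that their ground tapers stay protected: set each of the four loose ring gauges over the standing plug gauge of its own size and lower it until it sits fully home, flat on the plug's shoulder. Do not let a ring drop, do not tip a plug over, and leave the tape roll and the loupe where they are.

Things in the scene. Friction and masses are not known exactly. Their poses are not given: they have to be found in the camera images.
- ring_large_center (a point): The large taper ring gauge: thick bright steel ring, dark knurled band, loose. Outside diameter 60 mm, height 38 mm, 0.5 kg. This point: on its axis, half-way up. Own z along the axis, up at the start. Tapered through hole, 42 mm wide at the underside, 31 mm at the top. Home on the large plug its centre is on the plug's axis, 45 mm above the plug's underside.
- ring_medium_center (a point): The medium taper ring gauge: thick bright steel ring, dark knurled band, loose. Outside diameter 50 mm, height 32 mm, 0.3 kg. This point: on its axis, half-way up. Own z along the axis, up at the start. Tapered through hole, 34 mm wide at the underside, 25 mm at the top. Home on the medium plug its centre is on the plug's axis, 40 mm above the plug's underside.
- ring_small_center (a point): The small taper ring gauge: thick bright steel ring, dark knurled band, loose. Outside diameter 41 mm, height 27 mm, 0.18 kg. This point: on its axis, half-way up. Own z along the axis, up at the start. Tapered through hole, 27 mm wide at the underside, 19 mm at the top. Home on the small plug its centre is on the plug's axis, 35.5 mm above the plug's underside.
- ring_tiny_center (a point): The tiny taper ring gauge: thick bright steel ring, dark knurled band, loose. Outside diameter 32 mm, height 23 mm, 0.1 kg. This point: on its axis, half-way up. Own z along the axis, up at the start. Tapered through hole, 20 mm wide at the underside, 13 mm at the top. Home on the tiny plug its centre is on the plug's axis, 31.5 mm above the plug's underside.
- plug_large: The large taper plug gauge, steel, standing loose on its dark knurled grip (52 mm across), cone up. Origin: centre of underside; own z up its axis. Flat shoulder 26 mm above the underside; from it the cone rises 42 mm, 40 mm wide at the shoulder, 28 mm at the tip: 68 mm in all. Home, its ring lies on the shoulder, 1 mm play all round, tip 4 mm out of it. 0.7 kg.
- plug_medium: The medium taper plug gauge, steel, standing loose on its dark knurled grip (44 mm across), cone up. Origin: centre of underside; own z up its axis. Flat shoulder 24 mm above the underside; from it the cone rises 36 mm, 32 mm wide at the shoulder, 22 mm at the tip: 60 mm in all. Home, its ring lies on the shoulder, 1 mm play all round, tip 4 mm out of it. 0.4 kg.
- plug_small: The small taper plug gauge, steel, standing loose on its dark knurled grip (36 mm across), cone up. Origin: centre of underside; own z up its axis. Flat shoulder 22 mm above the underside; from it the cone rises 31 mm, 25 mm wide at the shoulder, 16 mm at the tip: 53 mm in all. Home, its ring lies on the shoulder, 1 mm play all round, tip 4 mm out of it. 0.25 kg.
- plug_tiny: The tiny taper plug gauge, steel, standing loose on its dark knurled grip (28 mm across), cone up. Origin: centre of underside; own z up its axis. Flat shoulder 20 mm above the underside; from it the cone rises 27 mm, 18 mm wide at the shoulder, 10 mm at the tip: 47 mm in all. Home, its ring lies on the shoulder, 1 mm play all round, tip 4 mm out of it. 0.15 kg.
- tape_roll: A roll of black adhesive tape with a brown core lying flat, 55 mm in diameter, 19 mm high. Origin: centre of its underside. Bystander among the gauges.
- loupe: A black stand loupe, 38 mm in diameter, 43 mm high. Origin: centre of its underside. Bystander.
Mind the look-alikes: they are no part of the job. Leave any green look-alike of the part that bears ring_medium_center alone.

How it is judged:
At the end, for the whole second after the job is handed in: Each of the four rings sits upright on the plug of its own size: axes within 4 mm of each other, ring centre within 4 mm of its home height above the plug's underside, ring and plug upright within 0.06 rad, all at rest (below 0.02 m/s) and released (horizontal distance between ring_large_center and plug_large below 0.004 m and z of ring_large_center in the frame of plug_large between 0.041 and 0.049 m and angle between each of ring_large_center, plug_large, ring_medium_center, plug_medium, ring_small_center, plug_small, ring_tiny_center, plug_tiny's own z axis and vertical below 0.06 rad and linear speed of each of ring_large, plug_large, ring_medium, plug_medium, ring_small, plug_small, ring_tiny, plug_tiny below 0.02 m/s and horizontal distance between ring_medium_center and plug_medium below 0.004 m and z of ring_medium_center in the frame of plug_medium between 0.036 and 0.044 m and horizontal distance between ring_small_center and plug_small below 0.004 m and z of ring_small_center in the frame of plug_small between 0.0315 and 0.0395 m and horizontal distance between ring_tiny_center and plug_tiny below 0.004 m and z of ring_tiny_center in the frame of plug_tiny between 0.0275 and 0.0355 m); the robot touches nothing.
It fails at once if a plug gauge is tipped over (leans more than 0.35 rad) (angle between any of plug_large, plug_medium, plug_small, plug_tiny's own z axis and vertical above 0.35 rad).
It fails at once if a ring gauge is let fall (faster than 0.7 m/s with no finger holding it) ((linear speed of ring_large above 0.7 m/s and contact force between ring_large and the fingers below 0.2 N) or (linear speed of ring_medium above 0.7 m/s and contact force between ring_medium and the fingers below 0.2 N) or (linear speed of ring_small above 0.7 m/s and contact force between ring_small and the fingers below 0.2 N) or (linear speed of ring_tiny above 0.7 m/s and contact force between ring_tiny and the fingers below 0.2 N)).
It fails at once if the tape roll or the loupe is shifted by more than 25 mm (distance of any of tape_roll, loupe from where it was at the start of the episode above 0.025 m).
It also fails if it takes over 86 s, if anything falls off the work surface, if the arm or the gripper's body presses on something with over 40 N, if the wrist force passes 120 N, or if a joint passes its speed limit or range.

## Working session

There is one attempt and no reset: what is moved stays moved. The work goes in short steps, each a Python script; the robot and the scene stay as the last script left them, time stands still between calls to the robot, and variables do not carry over. Pictures are saved under pics/ and viewed, about 12 in all and at most 16, crops included, and the job is handed in when it is done.

```bash
ls; mkdir -p pics; python3 - <<'E'
from workcell import ctrl,eyes
import cv2,numpy as np
for n in("scene","top"):
    f=eyes.grab_frame(n); cv2.imwrite(f"pics/{n}0.png",f[:,:,::-1]); c=eyes.calibration(n); print(n,c["vertical_fov"],c["cx"],c["cy"],np.round(c["world_from_camera"],4).tolist(),[k for k in c])
print(ctrl.state())
E
```

```text
pics
scene 43.20432049311241 256.92638759108127 188.37187368276986 [[-0.4257, 0.5351, -0.7297, -0.2102], [-0.9049, -0.2551, 0.3408, 0.6454], [-0.0038, 0.8054, 0.5927, 0.6109], [0.0, 0.0, 0.0, 1.0]] ['vertical_fov', 'cx', 'cy', 'world_from_camera']
top 44.916667483026814 252.44970155012135 187.11384232908492 [[0.0272, 0.9974, -0.0664, 0.3866], [-0.9992, 0.029, 0.0258, 0.3304], [0.0277, 0.0657, 0.9975, 0.932], [0.0, 0.0, 0.0, 1.0]] ['vertical_fov', 'cx', 'cy', 'world_from_camera']
{'clock': 0.1, 'joints': array([ 1.12350487e+00,  4.94128720e-01,  1.34607700e+00, -2.08290479e-06,
        1.30248127e+00, -9.55191477e-02]), 'qvel': array([-1.55171350e-03,  9.29719555e-04,  1.12878172e-04, -4.13576490e-05,
       -1.30807505e-03,  9.74977005e-06]), 'joint_torque': array([ 1.47396313e-03, -8.83602047e+01, -3.84566510e+01,  4.42219300e-05,
        5.20405214e-03, -6.98273789e-05]), 'eef_pos': array([0.21522003, 0.58643176, 0.23075245]), 'orientation': array([-1.45720926e-04,  1.74980392e-01,  9.84571766e-01, -5.27409468e-04]), 'wrist_force': array([0.14452184, 0.52120553, 0.0815738 ]), 'wrist_torque': array([-0.00759589, -0.01760954,  0.01941313]), 'finger_gap': 0.0853585151583716}
```

View pics/top0.png

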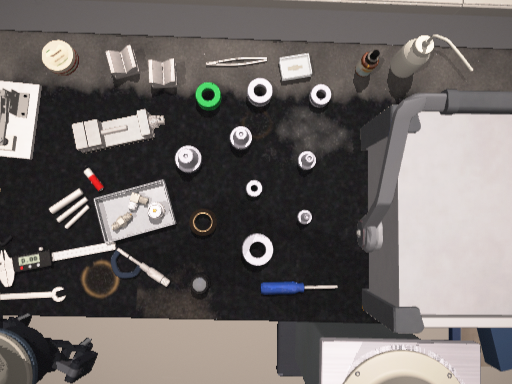

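View pics/scene0.png

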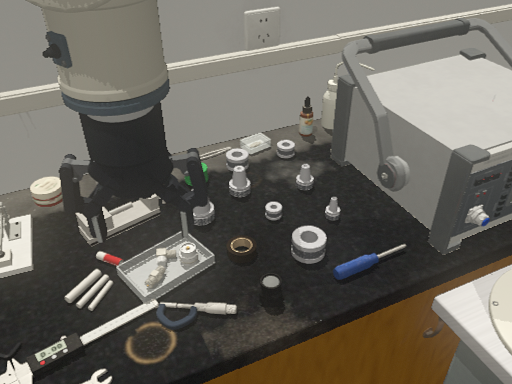

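Top view: loose rings at (260,92), (320,95), (254,188) and (257,250), with the green look-alike at (208,96). Plugs are at (188,158), (241,138), (307,160) and (305,217). The tape is at (203,222) and the loupe at (199,284). Next I'll measure the sizes, the box height and the arm geometry.

```bash
cat > h.py <<'E'
import numpy as np,cv2
from workcell import ctrl,claw,planner,eyes
def ray(c,uv,fish=False):
    f=192/np.tan(np.radians(c["vertical_fov"])/2); T=np.array(c["world_from_camera"])
    d=np.array([uv[0]-c["cx"],uv[1]-c["cy"]])/f; r=np.hypot(*d)
    v=np.array([*(d/max(r,1e-9)*np.sin(r)),np.cos(r)]) if fish else np.array([*d,1.])
    return T[:3,3],T[:3,:3]@np.array([v[0],-v[1],-v[2]])
def on(c,uv,z,fish=False):
    o,d=ray(c,uv,fish); return (o+d*(z-o[2])/d[2])[:2]
def cross(r1,r2):
    (a,u),(b,v)=r1,r2; s=np.linalg.lstsq(np.c_[u,-v],b-a,rcond=None)[0]
    p,q=a+u*s[0],b+v*s[1]; return (p+q)/2,np.linalg.norm(p-q)
def quat(yaw): # tool down, jaws (tool y) at yaw+90deg from world x (x axis of tool at yaw)
    return np.array([0,np.cos(yaw/2),np.sin(yaw/2),0])
E
python3 - <<'E'
from h import *
f=cv2.imread("pics/top0.png"); ct,cs=eyes.calibration("top"),eyes.calibration("scene")
g=cv2.cvtColor(f,cv2.COLOR_BGR2GRAY); sat=cv2.cvtColor(f,cv2.COLOR_BGR2HSV)
m=((g>110)).astype(np.uint8)
cs_,_=cv2.findContours(m,cv2.RETR_EXTERNAL,cv2.CHAIN_APPROX_NONE)
Z={'L':.038,'M':.032,'S':.027,'T':.023}
for n,p,z in [('rL',(257,250),.038),('rM',(260,92),.032),('rS',(320,95),.027),('rT',(254,188),.023),('green',(208,96),.032),('pL',(188,158),.026),('pM',(241,138),.024),('pS',(307,160),.022),('pT',(305,217),.02),('tape',(203,222),.019),('loupe',(199,284),.043)]:
    best=[c for c in cs_ if np.hypot(*(cv2.minEnclosingCircle(c)[0]-np.array(p)))<10]
    s=''
    if best:
        (u,v),r=cv2.minEnclosingCircle(max(best,key=cv2.contourArea)); p=(u,v)
        s=np.round(1000*np.linalg.norm(on(ct,(u+r,v),z)-on(ct,(u-r,v),z)),1)
    print(n,np.round(p,1),on(ct,p,z).round(4),s)
for a,b in [((370,237),(392,173)),((403,103),(350,45)),((375,320),(440,245))]: print(cross(ray(ct,a),ray(cs,b)))
# arm geometry
A=[];B=[];st=ctrl.state()
for r in (.4,.5,.6):
  for z in (.02,.1,.25):
    a=np.arctan2(.587,.215); q=planner.ik([r*np.cos(a),r*np.sin(a),z],quat(0.3))
    if q is None: print(r,z,None);continue
    A.append([1,0,np.sin(q[1]),np.sin(q[1]+q[2])]);B.append(r);A.append([0,1,np.cos(q[1]),np.cos(q[1]+q[2])]);B.append(z)
    if z==.02: print(r,np.round(q,3))
s=np.linalg.lstsq(np.array(A),np.array(B),rcond=None);print(s[0],s[1])
c=eyes.calibration("wrist");print(c["vertical_fov"],c["cx"],c["cy"],np.round(c["world_from_camera"],3).tolist())
cv2.imwrite("pics/w0.png",eyes.grab_frame("wrist")[:,:,::-1])
E
```

```text
rL [257.5 249.1] [0.3276 0.2945] 61.8
rM [259.4  89.6] [0.6394 0.2986] 50.8
rS [320.5  93.6] [0.6369 0.1768] 42.5
rT [253.5 188. ] [0.4454 0.3048] 32.9
green [207.6  93.9] [0.6273 0.4001] 48.8
pL [187.7 158.2] [0.5    0.4352] 52.1
pM [241. 137.] [0.5454 0.3322] 45.0
pS [306.8 159.5] [0.505  0.2009] 36.2
pT [304.3 216.5] [0.3924 0.2032] 28.5
tape [202.  221.5] [0.3772 0.4036] 38.9
loupe [198.8 284. ] [0.2597 0.4037] 24.8
(array([0.35975888, 0.09627175, 0.09453522]), np.float64(0.005619019217702752))
(array([0.55582387, 0.09265374, 0.2738457 ]), np.float64(0.01280453848928546))
(array([0.20868774, 0.08064531, 0.0351452 ]), np.float64(0.03407790147713578))
0.4 [ 1.07   0.59   2.096 -0.     0.456  2.341]
0.5 [ 1.1    0.646  1.85  -0.     0.646  2.371]
0.6 [ 1.12   0.725  1.595 -0.     0.822  2.391]
[-0.00962752 -0.07789627  0.48744658  0.37593922] [0.00575365]
65.70646984690485 253.65328196652058 194.41622800260782 [[0.345, -0.902, -0.262, 0.148], [0.939, 0.331, 0.096, 0.611], [-0.0, -0.279, 0.96, 0.372], [0.0, 0.0, 0.0, 1.0]]
```

View pics/w0.png

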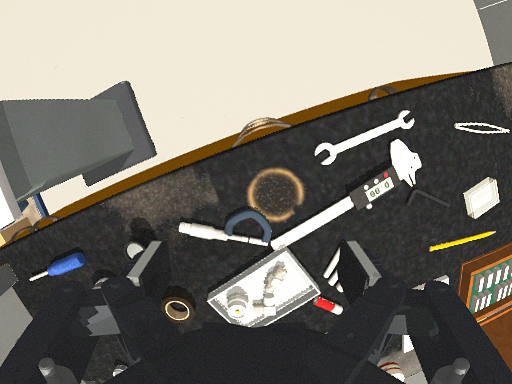

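Ring and plug diameters match the list (61.8, 50.8, 42.5 and 32.9 mm; grips 52, 45, 36 and 28.5 mm). The green ring at (208,96) is the decoy, so the medium ring is the white one at (259,90). Next come close wrist views of all eight gauges.

```bash
cat >> h.py <<'E'
H=np.pi/2
YAW={'L':H,'M':0.0,'S':np.pi/4,'T':H}
RING={'L':(.3276,.2945),'M':(.6394,.2986),'S':(.6369,.1768),'T':(.4454,.3048)}
PLUG={'L':(.500,.4352),'M':(.5454,.3322),'S':(.505,.2009),'T':(.3924,.2032)}
RH=dict(L=.038,M=.032,S=.027,T=.023); OD=dict(L=.06,M=.05,S=.041,T=.032); TOPD=dict(L=.031,M=.025,S=.019,T=.013)
PH=dict(L=.068,M=.060,S=.053,T=.047); TIPD=dict(L=.028,M=.022,S=.016,T=.010); SH=dict(L=.026,M=.024,S=.022,T=.020)
E
python3 - <<'E'
from h import *
import pickle
for k in 'LMST':
  for nm,P in (('ring',RING),('plug',PLUG)):
    for dy in (0,):
      print(nm,k,[None if (q:=planner.ik([*P[k],z],quat(YAW[k]+dy))) is None else np.round(q,2).tolist() for z in (.02,.13)])
D={}
t=ctrl.state()['clock']
for nm,k in (('ring','L'),('plug','L')):
    P=RING if nm=='ring' else PLUG
    ctrl.movep([*P[k],.14],quat(YAW[k])); ctrl.wait(.2)
    c=eyes.calibration('wrist'); f=eyes.grab_frame('wrist'); D[nm,k]=(c,f)
    cv2.imwrite(f"pics/w_{nm}{k}.png",f[:,:,::-1]); s=ctrl.state(); print(nm,k,s['clock']-t,s['eef_pos'],s['wrist_force'])
pickle.dump(D,open('d.pkl','wb'))
a=[cv2.resize(D[x][1][150:350,130:380,::-1],None,fx=1.6,fy=1.6,interpolation=cv2.INTER_NEAREST) for x in D]
cv2.imwrite('pics/pair.png',np.hstack(a))
E
```

```text
ring L [[0.6, 0.61, 2.0, -0.0, 0.54, 0.6], [0.6, 0.39, 1.91, -0.0, 0.85, 0.6]]
plug L [[0.63, 0.78, 1.42, -0.0, 0.93, 0.63], [0.63, 0.65, 1.35, -0.0, 1.14, 0.63]]
ring M [[0.35, 0.83, 1.3, -0.0, 1.01, 1.92], [0.35, 0.7, 1.23, -0.0, 1.21, 1.92]]
plug M [[0.45, 0.76, 1.49, -0.0, 0.89, 2.02], [0.45, 0.62, 1.42, -0.0, 1.1, 2.02]]
ring S [[0.18, 0.78, 1.43, -0.0, 0.93, 0.97], [0.18, 0.64, 1.36, -0.0, 1.14, 0.97]]
plug S [[0.27, 0.68, 1.74, -0.0, 0.72, 1.05], [0.27, 0.5, 1.66, -0.0, 0.97, 1.05]]
ring T [[0.49, 0.67, 1.75, -0.0, 0.72, 0.49], [0.49, 0.5, 1.67, -0.0, 0.97, 0.49]]
plug T [[0.34, 0.61, 1.99, -0.0, 0.54, 0.34], [0.34, 0.39, 1.9, -0.0, 0.85, 0.34]]
ring L 1.4833 [0.32760393 0.29513129 0.14006951] [-0.41155403  0.15269154  0.45036192]
plug L 2.625 [0.49945873 0.43476424 0.14033894] [ 0.66716525 -0.09621823  0.13427933]
```

View pics/pair.png

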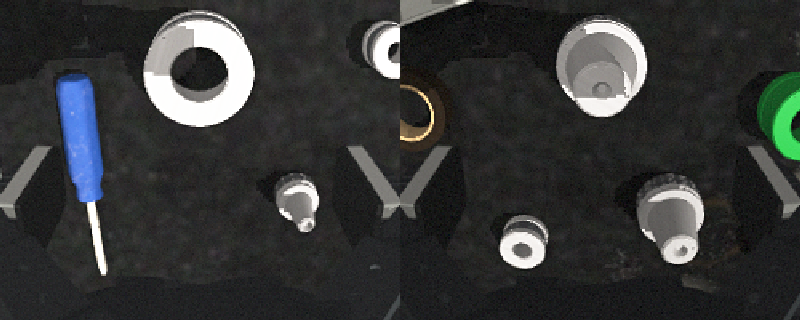

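The crop shows ring L whole at about (255,194) full-frame and plug L at about (255,193), with the cone leaning by parallax. I'll put the camera vertically over each gauge so the outlines are concentric. I'll use one yaw for everything, so that camera bias cancels.

```bash
cat >> h.py <<'E'
YAW=dict.fromkeys('LMST',0.0); Q0=quat(0.)
GD=dict(L=.052,M=.044,S=.036,T=.028)
def measure(c,f,guess,z,thr=75,rmax=.05):
    """centre and radius of the bright round thing at height z near guess (wrist picture)"""
    g=cv2.cvtColor(f,cv2.COLOR_RGB2GRAY); m=cv2.morphologyEx((g>thr).astype(np.uint8),cv2.MORPH_OPEN,np.ones((3,3)))
    out=[]
    for k in cv2.findContours(m,cv2.RETR_EXTERNAL,cv2.CHAIN_APPROX_NONE)[0]:
        if cv2.contourArea(k)<150: continue
        w=np.array([on(c,p,z,True) for p in cv2.convexHull(k)[:,0].astype(float)])
        (x,y),r=cv2.minEnclosingCircle((w*1000).astype(np.float32))
        e=cv2.fitEllipse((w*1000).astype(np.float32)) if len(w)>=5 else None
        if np.hypot(x/1000-guess[0],y/1000-guess[1])<.02: out.append((np.array([x,y])/1000,2*r/1000,np.array(e[0])/1000,np.array(e[1])/1000))
    return min(out,key=lambda o:np.hypot(*(o[0]-guess))) if out else None
def look(p,z=.14):
    ctrl.movep([p[0]-.071,p[1],z],Q0); ctrl.wait(.2)
    c=eyes.calibration('wrist'); return c,eyes.grab_frame('wrist')
E
python3 - <<'E'
from h import *
import pickle
ct=eyes.calibration("top")
print('pillbox bottom',[on(ct,p,0).round(3).tolist() for p in ((283,82),(312,80))],'tweezers',[on(ct,p,0).round(3).tolist() for p in((207,65),(266,60))])
D={};t=ctrl.state()['clock']
for nm,k in (('plug','L'),('plug','M'),('ring','M'),('ring','S'),('plug','S'),('plug','T'),('ring','T'),('ring','L')):
    P=(RING if nm=='ring' else PLUG)[k]; c,f=look(P); D[nm,k]=(c,f)
    r=measure(c,f,P,RH[k] if nm=='ring' else SH[k])
    print(nm,k,P,None if r is None else [np.round(x,4).tolist() for x in r],(OD if nm=='ring' else GD)[k])
pickle.dump(D,open('d.pkl','wb')); s=ctrl.state(); print(s['clock']-t,s['clock'],s['wrist_force'],c['world_from_camera'][:3,3]-s['eef_pos'])
a=[cv2.resize(D[x][1][50:180,165:345,::-1],None,fx=1.1,fy=1.1) for x in D]
cv2.imwrite('pics/all.png',np.vstack([np.hstack(a[:4]),np.hstack(a[4:])]))
E
```

```text
pillbox bottom [[0.666, 0.25], [0.672, 0.19]] tweezers [[0.696, 0.406], [0.711, 0.286]]
plug L (0.5, 0.4352) [[0.5002, 0.4337], 0.0516, [0.5003, 0.4337], [0.0511, 0.0512]] 0.052
plug M (0.5454, 0.3322) [[0.5462, 0.3313], 0.0437, [0.5463, 0.3313], [0.0429, 0.0435]] 0.044
ring M (0.6394, 0.2986) None 0.05
ring S (0.6369, 0.1768) None 0.041
plug S (0.505, 0.2009) None 0.036
plug T (0.3924, 0.2032) [[0.3927, 0.2007], 0.028, [0.3927, 0.2008], [0.0276, 0.0277]] 0.028
ring T (0.4454, 0.3048) [[0.4463, 0.3026], 0.0326, [0.4461, 0.3026], [0.032, 0.0323]] 0.032
ring L (0.3276, 0.2945) [[0.3273, 0.2932], 0.06, [0.3273, 0.2931], [0.0596, 0.0598]] 0.06
7.275 10.05 [-0.73620049 -0.17768578 -0.89804163] [ 0.06954389 -0.00016099  0.1415121 ]
```

View pics/all.png

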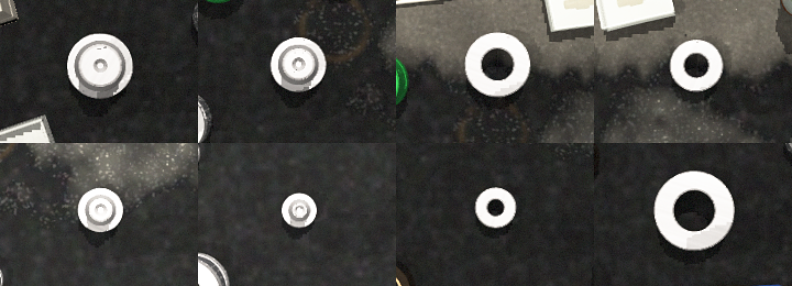

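All eight outlines are clean and concentric. Ring M, ring S and plug S stand on a dusty, bright patch, so I'll re-threshold those. After that I'll grip and release ring L to calibrate the camera bias across the jaws.

```bash
python3 - <<'E'
from h import *
import pickle,json
D=pickle.load(open('d.pkl','rb')); M={}
for (nm,k),(c,f) in D.items():
    P=(RING if nm=='ring' else PLUG)[k]
    r=measure(c,f,P,RH[k] if nm=='ring' else SH[k],190 if (nm,k) in (('ring','M'),('ring','S'),('plug','S')) else 75)
    print(nm,k,P,None if r is None else [np.round(x,4).tolist() for x in r])
    M[nm+k]=r[2].tolist() if r else None
json.dump(M,open('m.json','w'))
p=M['ringL']
ctrl.movep([*p,.06],Q0); ctrl.movel([*p,.006],velocity=.12)
s=ctrl.state();print(s['eef_pos'],s['wrist_force'])
claw.grip(.050); s=ctrl.state();print('gripped',s['finger_gap'],s['eef_pos'],s['wrist_force'])
claw.grip(.085); ctrl.movel([*p,.14],velocity=.2)
c,f=look(p); r=measure(c,f,p,RH['L']); print([np.round(x,4).tolist() for x in r],s['eef_pos'],ctrl.state()['clock'])
E
```

```text
plug L (0.5, 0.4352) [[0.5002, 0.4337], 0.0516, [0.5003, 0.4337], [0.0511, 0.0512]]
plug M (0.5454, 0.3322) [[0.5462, 0.3313], 0.0437, [0.5463, 0.3313], [0.0429, 0.0435]]
ring M (0.6394, 0.2986) [[0.6395, 0.2966], 0.0491, [0.6398, 0.2967], [0.0482, 0.0489]]
ring S (0.6369, 0.1768) [[0.6374, 0.1746], 0.04, [0.6375, 0.1745], [0.0393, 0.0397]]
plug S (0.505, 0.2009) [[0.5053, 0.1991], 0.0352, [0.5054, 0.199], [0.0345, 0.0351]]
plug T (0.3924, 0.2032) [[0.3927, 0.2007], 0.028, [0.3927, 0.2008], [0.0276, 0.0277]]
ring T (0.4454, 0.3048) [[0.4463, 0.3026], 0.0326, [0.4461, 0.3026], [0.032, 0.0323]]
ring L (0.3276, 0.2945) [[0.3273, 0.2932], 0.06, [0.3273, 0.2931], [0.0596, 0.0598]]
[0.3271581  0.29332787 0.0067564 ] [-0.07048257  0.10952016  0.36387032]
gripped 0.060920573713086366 [0.32759096 0.29334323 0.00717612] [-3.53563664  0.27252972 23.08799741]
[[0.3273, 0.2933], 0.06, [0.3273, 0.2933], [0.0596, 0.0598]] [0.32759096 0.29334323 0.00717612] 13.3583
```

The bias across the jaws is about 0 (the ring measures .2933 and the jaw centre is .2933). Now placing L with force monitoring.

```bash
cat >> h.py <<'E'
import json
def mate(k,open0=.085,zg=.006,grip=None):
    M=json.load(open('m.json')); r,p=np.array(M['ring'+k]),np.array(M['plug'+k])
    claw.grip(open0); ctrl.movep([*r,.12 if k!='L' else .08],Q0); ctrl.movel([*r,zg],velocity=.15)
    claw.grip(OD[k]-.012); s=ctrl.state(); z0=s['eef_pos'][2]; print('gap',s['finger_gap'],s['eef_pos'],s['wrist_force'].round(1))
    if abs(s['finger_gap']-OD[k])>.003: print('BAD GRIP'); return False
    ctrl.movel([*r,.06],velocity=.15); ctrl.movel([*r,.12],velocity=.2); ctrl.movep([*p,.12],Q0); ctrl.wait(.3)
    f0=ctrl.state()['wrist_force']; print('carry',f0.round(1),ctrl.state()['finger_gap'])
    home=zg+SH[k]
    for d,v in ((.042,.15),(.03,.06),(.02,.06),(.012,.06),(.006,.05),(.002,.03)):
        ctrl.movel([*p,home+d],velocity=v); ctrl.wait(.05); s=ctrl.state(); f=s['wrist_force']-f0; print(d,f.round(1),round(s['eef_pos'][2],4))
        if np.abs(f).max()>15: print('STOP'); return False
    for i in range(12):
        d-=.0005; ctrl.movel([*p,home+d],velocity=.02); ctrl.wait(.05); f=ctrl.state()['wrist_force']-f0
        if f[2]>5: break
    print('touch',round(d,4),f.round(1),ctrl.state()['eef_pos'],home)
    claw.grip(open0); s=ctrl.state(); print('open',s['finger_gap'],s['wrist_force'].round(1))
    ctrl.movel([*p,.14],velocity=.15); print('clock',ctrl.state()['clock']); return True
E
python3 - <<'E'
from h import *
M=json.load(open('m.json')); M['ringL'][1]=.2933; json.dump(M,open('m.json','w'))
if mate('L'):
    p=M['plugL']; c,f=look(p); cv2.imwrite('pics/doneL.png',f[50:200,150:360,::-1])
    r=measure(c,f,p,.064); print([np.round(x,4).tolist() for x in r])
E
```

```text
gap 0.060802749101121045 [0.32761982 0.2936224  0.00732525] [-2.8 -0.6 24.1]
carry [-0.1 -0.9 -6.4] 0.06049488187035831
0.042 [0.7 0.7 0.2] 0.0749
0.03 [0.3 1.  0.7] 0.062
0.02 [0.9 0.1 0.3] 0.0517
0.012 [0.1 1.  0.7] 0.0438
0.006 [0.3 1.  0.2] 0.0378
0.002 [0.2 1.3 1.1] 0.034
touch 0.0015 [0.3 0.7 7.3] [0.50040775 0.43376088 0.03377729] 0.032
open 0.0850093700470205 [ 0.4 -1.   0.9]
clock 20.9833
[[0.4999, 0.4337], 0.0598, [0.5, 0.4337], [0.0594, 0.0596]]
```

View pics/doneL.png

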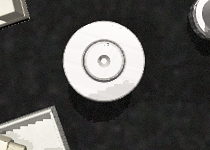

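L is home: at z = 64 mm its rim measures 59.8 mm, within 0.3 mm of the plug axis. M, S and T next.

```bash
python3 - <<'E'
from h import *
M=json.load(open('m.json'))
if mate('M',.075):
    c,f=look(M['plugM']); r=measure(c,f,M['plugM'],.056,150); print(r and [np.round(x,4).tolist() for x in r])
    if r is not None and np.hypot(*(r[2]-M['plugM']))<.003 and mate('S',.062):
        c,f=look(M['plugS']); r=measure(c,f,M['plugS'],.049,190); print(r and [np.round(x,4).tolist() for x in r])
E
```

```text
gap 0.049859534083848106 [0.64056846 0.29711846 0.00752745] [-1.2  1.1  8.9]
carry [ 0.9  0.2 -2.8] 0.049847035017811674
0.042 [-0.7 -0.7 -0.5] 0.0728
0.03 [-0.7 -0.4  0.1] 0.06
0.02 [-0.6 -0.9  0.3] 0.0498
0.012 [-0.2 -0.1 -0.1] 0.0418
0.006 [-2.1 -0.1 -0.2] 0.0358
0.002 [-1.1 -0.2  0.4] 0.032
touch 0.0015 [-1.1  0.5  5.6] [0.54636575 0.33132197 0.03168265] 0.03
open 0.07457465985567717 [-0.3 -0.5 -0.2]
clock 29.7083
[[0.5455, 0.3314], 0.0493, [0.5456, 0.3313], [0.0486, 0.049]]
gap 0.039291329597385724 [0.6382844  0.17490668 0.0073252 ] [-0.7  1.9  7.4]
carry [ 0.7 -0.5 -2. ] 0.03941935360047893
0.042 [-0.2  0.7 -0.4] 0.0706
0.03 [-0.4  0.  -0.8] 0.058
0.02 [-0.8  0.4 -0.1] 0.0478
0.012 [-1.7 -0.1 -0.2] 0.0398
0.006 [-0.   0.3  0.5] 0.0339
0.002 [-0.4  0.1  0.6] 0.0299
touch 0.001 [-3.3  0.1 10. ] [0.50544293 0.19905673 0.02932722] 0.027999999999999997
open 0.06182200765671466 [ 0.2 -0.1 -0.4]
clock 38.75
[[0.5045, 0.1991], 0.0402, [0.5047, 0.1991], [0.0397, 0.0398]]
```

```bash
python3 - <<'E'
from h import *
M=json.load(open('m.json')); M['plugT'][0]+=.0005; json.dump(M,open('m.json','w'))
if mate('T',.055):
    c,f=look(M['plugT']); r=measure(c,f,M['plugT'],.043); print(r and [np.round(x,4).tolist() for x in r])
    ctrl.movep([.3,.45,.25],Q0); print(ctrl.state()['clock'])
    for n in('scene','top'): cv2.imwrite(f'pics/{n}1.png',eyes.grab_frame(n)[:,:,::-1])
    a,b=cv2.imread('pics/top1.png')[70:310,150:350],cv2.imread('pics/scene1.png')[110:310,170:420]
    cv2.imwrite('pics/end.png',np.hstack([cv2.resize(a,(350,420)),cv2.resize(b,(450,420))]))
E
```

```text
gap 0.03001102159986612 [0.44669136 0.30304498 0.00694999] [-1.2  0.8  9.1]
carry [-0.2  0.2 -0.5] 0.030086809950832048
0.042 [ 0.3 -0.2 -1.1] 0.0685
0.03 [ 0.4  0.2 -0.2] 0.0562
0.02 [ 0.6 -0.7 -1. ] 0.0459
0.012 [ 0.6 -0.2 -0.2] 0.0379
0.006 [ 0.4 -0.8 -1. ] 0.0319
0.002 [ 0.9  0.1 -0.7] 0.0279
touch 0.0005 [-0.3 -0.9 12.6] [0.39334281 0.20085954 0.02680947] 0.026000000000000002
open 0.054911041362822426 [-0.1  0.6 -0.4]
clock 47.6333
[[0.3929, 0.2008], 0.0326, [0.3929, 0.2008], [0.0319, 0.0325]]
49.325
```

View pics/end.png

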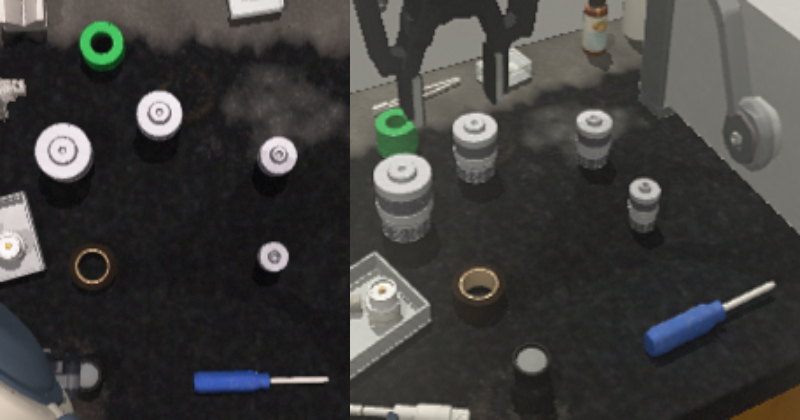

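The last picture shows all four rings seated flat on their plugs with the tips just out. The tape (about (203,222) in the full top frame), the loupe and the green ring are where they were, and the gripper is clear. Handing in.

```bash
python3 -c "
from workcell import finish_job; print(finish_job())"
```

```text
the job is handed in; nothing more can be done
None
```

All four ring gauges are home on the plugs of their own size, and I handed the job in at about 49 s of the 86 s allowed; no verdict was reported.

- **Placing:** I lowered each ring under force monitoring and it met the shoulder with 6–13 N, 0.5–1.5 mm above the calculated home height. Sideways force stayed at or below about 3 N.
- **Position checks:** Wrist views after release put the ring axes within 0.3 mm (large), 0.7 mm (medium), 0.7 mm (small) and 0.2 mm (tiny) of the plug axes. Each rim measured its expected diameter, to within 0.8 mm, at the home height.
- **Bystanders:** In the closing pictures all four sets stand upright, and the tape roll, loupe and green ring look unmoved. I judged that by eye and did not measure it.
- **Disagreements:** The finger gap read 1.7–2 mm under the true diameter for the small and tiny rings, though their camera diameters were right. The medium and small rings sat about 0.7 mm toward −x, so I shifted the tiny plug's target by 0.5 mm.

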